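# Tip the forming block onto the bench bed

### The job

In front of the low bed on the goldsmith's bench stands a tall hardwood forming block with grooves in the face towards the robot. Without lifting it, slide it, still standing, square up against the bed's front edge, then push it near its top so that it pivots over that edge and comes to lie flat and square on the bed, grooves up, its foot still at the bed's edge. Leave the two other blocks where they are.

Things in the scene. Friction and masses are not known exactly. Their poses are not given: they have to be found in the camera images.
- forming_block: Tallest of three loose blocks by the bed: brown hardwood, 46 deep (x) x 92 wide (y) x 80 mm tall (z), 0.25 kg. Two grooves 8 mm deep run up its -x (robot-side) face beside a flat middle band, y -17 to +17 mm; they notch its top end. Origin: centre of underside; +x to the bed, 20 to 45 mm off. Pushed below 30 mm height it slides, near the top it tips; past 39 degrees over the edge it falls by itself.
- bed: Bed: cork-topped plywood board with a steel strip along its front edge, fixed to the table; 200 mm deep (x), 460 mm wide (y), 12 mm thick. Origin: middle of its front (robot-side) edge at table level; x points away from the robot over the bed, y along the edge, z up. Its front face, at x = 0, is the fence to push against. A small tin and a brass ring lie far back on it.
- riser: Plain hardwood block without grooves, 46 x 92 x 44 mm (x, y, z), loose, also in front of the bed: leave it. Origin: centre of its underside.
- bench_block: Flat steel block 60 x 60 x 30 mm (x, y, z), loose, also in front of the bed: leave it. Origin: centre of its underside.

How it is judged:
By the outcome, as a careful person would: the job done as asked, in the order asked, and still so for the second after the job is handed in, with the robot touching nothing.
It also fails if it takes over 35 s, if anything falls off the work surface, if the arm or the gripper's body presses on something with over 40 N, if the wrist force passes 120 N, or if a joint passes its speed limit or range.

### The arm

A 7-joint arm with a two-finger parallel gripper is mounted at the origin on the work surface. World frame = base frame: x ahead of the robot, y to its left, z up, the work surface at z = 0. Lengths are in m, angles in rad, forces in N, time in s.
With the tool pointing down it reaches from about 0.425 to 0.875 m from the base axis. Payload 9.9 kg.
Tool frame: the origin (TCP) lies midway between the tips of the shut fingers; the grasp point (between the pads) lies arm.tcp_to_grasp behind it (arm.tcp_to_grasp is the distance from the TCP to the grasp point, in m); z points along the fingers, y is the line along which they close (so a half turn about z gives the same grasp; the last joint's range is limited). The gripper opens to 85 mm and grips with 20 to 120 N. Pads are 22 mm wide; open, the fingers measure 114 mm over their backs; the gripper's body (76 mm by 85 mm) begins 54 mm behind the grasp point. The pads swing forward as they close: fully open they stand 13 mm farther back than shut.
Start: joints at [1.191, 0.576, 0.025, 1.437, -0.015, 1.129, -0.057], TCP at [0.197, -0.646, 0.231] pointing down, gripper open.
Joint ranges: [-2.76, 2.76], [-0.34, 2.15], [-1.52, 1.57], [0.19, 2.46], [-1.09, 4.23], [0.17, 1.99], [-2.82, 2.82]. Speed limits (rad/s): [2.22, 2.22, 3.01, 3.01, 3.14, 3.14, 3.14].

### API

Orientations are given as a rotation vector (axis times angle).
In Python, from workcell import arm, imaging, hand_in, search_frame, silhouettes, mark_of gives the robot as it stands. The module is installed in compiled form; this text tells all that it offers.
- The arm moves only by the tool arm_command, never from a script. Its arguments are lists of equal length, an entry for each row: "slide": the shift along the tool's x, y, z in units of 30 mm (1.0 is 30 mm), a list of three; "yaw": the turn about the tool's z in units of 0.08 rad (1.0 is 0.08 rad); "grip": the gripper command: -1 is shut, 1 is fully open, values between are in proportion. In form: {"slide": [[x, y, z], ...], "yaw": [yaw, ...], "grip": [grip, ...]}. A call has 1 to 20 rows; each row shifts and turns the commanded pose from where the row before left it, along the tool's axes as they then stand; what a row does not reach is not made up. A row lasts 1/8 s, in which the tool goes at most 62.5 mm and 10.7 degrees, less where a joint would pass 70% of its speed; a pose out of reach is approached as far as the arm can. A call with a number of a shift or a turn outside -1 to 1 is refused whole. A call with a gripper value outside its range is refused whole. The fingers move at their own pace and stop on an object; "grip_force" is the grip in N (left out, the last holds). Time passes only in rows, so rows that do not move let the fingers close. It gives the time, the measured TCP pose, the force, the opening and the grip force at its end, in the units of the state.
- arm.get_state(): the state, without advancing time (a new reading comes with each control period).
- imaging.camera(name): name is "side" or "top" or "wrist"; returns a dict with "frame" (480x640x3 uint8, blue, green, red), "z_map" (480x640 float32, m along the optical axis (not along the pixel's ray), 0 where there is no reading), "mtx" (3x3 intrinsics, pixels), "extrinsics" (4x4, takes a point from world to camera coordinates). Camera axes: x right, y up, looking along -z (the intrinsics and any distortion apply to the point x, -y, -z); pixel columns grow to the right and rows downward; lengths in m; the calibration is good to about 2 mm. A picture is of the moment at which its call begins.
- hand_in(): hands the job in; it is judged then, once.
Trained networks look in a picture, given as the dict that the camera call returned (one of the last four; its "shot" number tells which), for a name from the list of things; names that differ only in an ending like _2 or _b are one class to them, and where a whole thing is asked for, a point or a joint stands for the part that bears it (a point fixed in the world has none). Each returns a list of dicts, best first, with "conf" (0 to 1); they miss things now and then, are a little off and sometimes report something else, mostly with a low value. They report only what shows in the picture. A call takes as long as a camera call.
- search_frame(picture, query): "point" ([column, row] in pixels, amid what is visible of it).
- silhouettes(picture, query): "region" (480x640 bool, what is visible of it) and "point" ([column, row] in pixels, amid what is visible of it).
- mark_of(picture, query): "point" ([column, row] in pixels: a listed point, or the origin of a listed thing).
The state is a dict: "time_s": time; "q": joint angles; "dq": joint speeds; "tau": joint torques, N m; "position": TCP position; "eef_rot": TCP orientation; "wrist_force": force on the tool from outside, world axes, zero at the start; "torque": the same for the moment, N m; "grip_width": opening from 0.0 (shut) to 1.0 (fully open); "grasp_force": force on a finger pad.
Only numpy, scipy, OpenCV 4.12 (cv2) and the standard library are available. Lean on these libraries where they do the work, as an engineer would, in place of code of your own. Each camera call takes 0.05 s, during which the arm holds its last target. There are 200 camera calls.

## Working session

There is one attempt and no reset: what is moved stays moved. The work goes in short steps, Python scripts to look and compute and a tool call to move; the robot and the scene stay as the last step left them, time stands still between calls to the robot, and variables do not carry over. Pictures are saved under pics/ and viewed, at most 10 in all, crops included, and the job is handed in when it is done.

Besides the shell and the picture viewer there is one more tool, called after "Request:" in YAML: its name, and indented under it one key for each argument. arm_command: Moves the arm, as the interface text tells. Its arguments: {"type":"object","properties":{"slide":{"type":"array","items":{"type":"array","items":{"type":"number"}}},"yaw":{"type":"array","items":{"type":"number"}},"grip":{"type":"array","items":{"type":"number"}},"grip_force":{"type":"number"}},"required":["slide","yaw","grip"]}

```bash
mkdir -p pics; cat > h.py <<'E'
import numpy as np, cv2
from workcell import arm, imaging, hand_in, search_frame, silhouettes, mark_of
def cloud(p):
    z=p["z_map"].astype(float); K=p["mtx"]; v,u=np.mgrid[:480,:640]
    X=(u-K[0,2])/K[0,0]*z; Y=(v-K[1,2])/K[1,1]*z
    c=np.stack([X,-Y,-z,np.ones_like(z)],-1)
    w=(c@np.linalg.inv(p["extrinsics"]).T)[...,:3]; w[z==0]=np.nan
    return w
E
python3 - <<'E'
from h import *
print(arm.get_state(), arm.tcp_to_grasp)
for n in("top","side"):
    p=imaging.camera(n); w=cloud(p); cv2.imwrite(f"pics/{n}0.png",p["frame"])
    for q in("forming_block","riser","bench_block","bed"):
        for d in silhouettes(p,q)[:2]:
            r=d["region"]; P=w[r]; P=P[~np.isnan(P[:,0])]
            print(n,q,round(d["conf"],2),d["point"],np.percentile(P,[2,50,98],axis=0).round(3).tolist())
            if q!="bed" and n=="top":
                zt=np.percentile(P[:,2],90); T=P[abs(P[:,2]-zt)<.006]
                print("  top z",zt.round(4),cv2.minAreaRect((T[:,:2]*1000).astype(np.float32)))
            if q=="bed" and n=="top":
                T=P[abs(P[:,2]-.012)<.005]; print("  ",cv2.minAreaRect((T[:,:2]*1000).astype(np.float32)))
E
```

```text
{'time_s': 0.0, 'q': array([ 1.19122499,  0.57649937,  0.02486902,  1.43795021, -0.01498885,
        1.12897661, -0.05649849]), 'dq': array([ 1.83060594e-05, -2.14935021e-04, -6.37541242e-05, -5.75758666e-04,
        4.98707174e-04,  1.45587442e-03,  5.62317899e-04]), 'tau': array([-5.04856598e-05, -7.65753794e+01,  2.25011766e+00, -2.85962838e+01,
        1.52389705e-02,  1.28355419e-02,  5.04313924e-07]), 'position': array([ 0.19659873, -0.64524828,  0.23045033]), 'eef_rot': array([-3.10570381e+00, -4.62696882e-01,  5.50029782e-04]), 'wrist_force': array([ 0.08208879,  0.36648648, -0.26079927]), 'torque': array([-0.0190482 , -0.00526793,  0.00789605]), 'grasp_force': 0.0, 'grip_width': 0.9977724594905687} 0.0187
top forming_block 0.66 [186.5, 260.8] [[0.528, 0.168, 0.008], [0.556, 0.211, 0.078], [0.585, 0.259, 0.081]]
  top z 0.0804 ((556.99462890625, 216.00791931152344), (46.116249084472656, 92.33470916748047), 12.733802795410156)
top riser 0.7 [297.9, 220.2] [[0.589, 0.01, 0.015], [0.616, 0.054, 0.043], [0.644, 0.097, 0.046]]
  top z 0.0448 ((618.1806030273438, 54.90842056274414), (46.30732727050781, 91.73240661621094), 15.30612564086914)
top bench_block 0.89 [381.2, 199.0] [[0.624, -0.109, 0.0], [0.657, -0.075, 0.029], [0.69, -0.042, 0.032]]
  top z 0.0308 ((658.2720947265625, -76.2986831665039), (60.14372634887695, 60.40964126586914), 21.27227210998535)
top bed 0.69 [257.1, 133.7] [[0.629, -0.099, 0.008], [0.76, 0.119, 0.012], [0.9, 0.334, 0.015]]
   ((766.3330688476562, 117.38056945800781), (202.26097106933594, 461.3294982910156), 18.524362564086914)
side forming_block 0.93 [288.3, 324.8] [[0.525, 0.172, 0.001], [0.548, 0.23, 0.077], [0.581, 0.266, 0.08]]
side riser 0.81 [312.0, 246.3] [[0.584, 0.01, -0.002], [0.61, 0.07, 0.041], [0.648, 0.106, 0.044]]
side bench_block 0.6 [332.5, 191.5] [[0.621, -0.104, 0.002], [0.652, -0.061, 0.027], [0.685, -0.038, 0.03]]
```

View pics/top0.png

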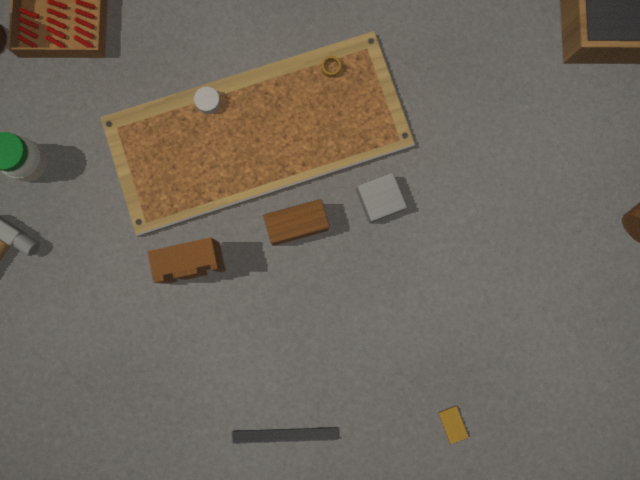

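View pics/side0.png

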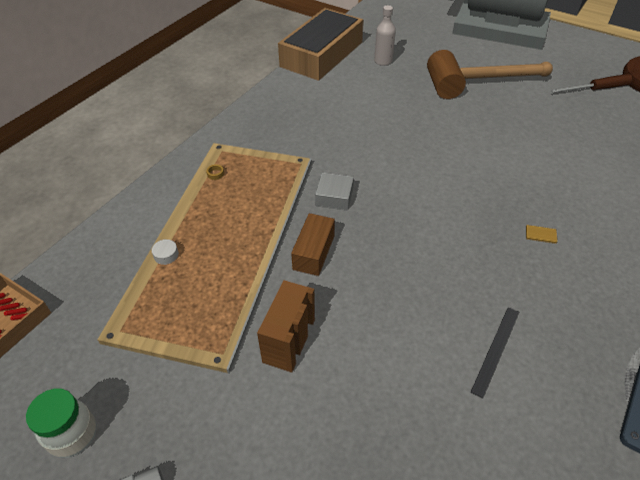

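The top view shows the forming block at about (186,261) with its grooves facing down the picture, towards the robot. The riser is at (298,221), the steel block at (382,198), and the bed is above them. The side view agrees. The bed's x axis is at about 18.5° and the block at 12.7°, about 44 mm from the edge. I'll go in behind the block with the fingers shut.

Request:
arm_command:
  slide:
    - [0.96,-1,0]
    - [0.96,-1,0]
    - [0.96,-1,0]
    - [0.96,-1,0]
    - [0.96,-1,0]
    - [0.96,-1,0]
    - [0.96,-1,0]
    - [0.96,-1,0]
    - [0.96,-1,0]
    - [0.96,-1,0]
    - [0.96,-1,0]
    - [0.96,-1,0]
    - [0.96,-1,0]
    - [0.96,-1,0]
    - [0.43,-1,0]
    - [0.43,-1,0]
    - [0.43,-1,0]
    - [0.43,-1,0]
    - [0.43,-1,0]
    - [0.43,-1,0]
  yaw: [0,0,0,0,0,0,0,0,0,0,0,0,0,0,0,0,0,0,0,0]
  grip: [-1,-1,-1,-1,-1,-1,-1,-1,-1,-1,-1,-1,-1,-1,-1,-1,-1,-1,-1,-1]

```text
time_s: 3.0
position: [0.4817, 0.0694, 0.2315]
eef_rot: [3.107, 0.463, 0.001]
wrist_force: [0.6, -0.4, 0.1]
grip_width: 0.002
grasp_force: 0.0
```

Request:
arm_command:
  slide:
    - [0.43,-1,0]
    - [0.43,-1,0]
    - [0.43,-1,0]
    - [0.43,-1,0]
    - [0,0,0]
    - [0,0,0]
  yaw: [0,0,0,0,-0.34,0]
  grip: [-1,-1,-1,-1,-1,-1]

```text
time_s: 3.75
position: [0.4959, 0.1974, 0.2312]
eef_rot: [3.1, 0.505, -0.0]
wrist_force: [-0.5, -0.6, 0.5]
grip_width: 0.0
grasp_force: 0.0
```

```bash
cat >> h.py <<'E'
from scipy.spatial.transform import Rotation as R
A=np.radians(18.5); EX=np.array([np.cos(A),np.sin(A)]); EY=np.array([-EX[1],EX[0]]); O=np.array([.6715,.0856])
def bed(p): d=np.asarray(p)[...,:2]-O; return np.stack([d@EX,d@EY],-1)
def tool():
    s=arm.get_state(); M=R.from_rotvec(s["eef_rot"]).as_matrix()
    print("t",s["time_s"],"bed xy",bed(s["position"]).round(4),"z",s["position"][2].round(4),"toolx ang",np.degrees(np.arctan2(M[1,0],M[0,0])).round(2),"tilt",M[:,2].round(3),"F",s["wrist_force"].round(1))
E
python3 - <<'E'
from h import *
tool()
p=imaging.camera("top"); w=cloud(p)
# front edge of the bed: step in height along bed x, scanned per bed-y strip clear of blocks
q=w.reshape(-1,3); q=q[~np.isnan(q[:,0])]; b=bed(q)
up=(abs(q[:,2]-.012)<.004)&(abs(b[:,0])<.03)
for y in np.arange(-.22,.23,.04):
    m=up&(abs(b[:,1]-y)<.008); print(round(y,2), m.sum(), np.percentile(b[m,0],[0,3]).round(4) if m.sum()>5 else None)
E
```

```text
t 3.75 bed xy [-0.131   0.1618] z 0.2312 toolx ang 18.51 tilt [-0.    -0.001 -1.   ] F [-0.5 -0.6  0.5]
-0.22 191 [-0.0006  0.0002]
-0.18 190 [-0.0005  0.0001]
-0.14 190 [-0.0009  0.0001]
-0.1 191 [-0.0005  0.0001]
-0.06 196 [-0.0006 -0.0002]
-0.02 194 [-0.0006 -0.    ]
0.02 203 [-0.0011 -0.0005]
0.06 200 [-0.0007 -0.0001]
0.1 198 [-0.0008 -0.0001]
0.14 196 [-0.0009 -0.0002]
0.18 200 [-0.0009 -0.0003]
0.22 200 [-0.0007  0.0003]
```

The bed frame fits its front edge to within 1 mm. Next I'll lower the tool and push low.

Request:
arm_command:
  slide:
    - [0,0,1]
    - [0,0,1]
    - [0,0,1]
    - [0,0,1]
    - [0,0,1]
    - [0,0,1]
    - [0,0,0.6]
    - [0,0,0.5]
    - [0,0,0]
    - [0.3,0,0]
    - [0.3,0,0]
    - [0.2,0,0]
    - [0.15,0,0]
    - [0.15,0,0]
    - [0.15,0,0]
    - [0.15,0,0]
    - [0.15,0,0]
    - [0.15,0,0]
    - [0.15,0,0]
    - [0,0,0]
  yaw: [0,0,0,0,0,0,0,0,0,0,0,0,0,0,0,0,0,0,0,0]
  grip: [-1,-1,-1,-1,-1,-1,-1,-1,-1,-1,-1,-1,-1,-1,-1,-1,-1,-1,-1,-1]

```text
time_s: 6.3
position: [0.5492, 0.2161, 0.0183]
eef_rot: [-3.1, -0.505, -0.001]
wrist_force: [-0.9, -0.8, 0.0]
grip_width: 0.004
grasp_force: 0.0
```

```bash
cat >> h.py <<'E'
def block(n="top"):
    p=imaging.camera(n); w=cloud(p); d=silhouettes(p,"forming_block")
    if not d: print("none"); return p
    P=w[d[0]["region"]]; P=P[~np.isnan(P[:,0])]; P=P[(P[:,2]>.04)]; zt=np.percentile(P[:,2],90); T=P[abs(P[:,2]-zt)<.006]
    print("block",d[0]["conf"],"ztop",zt,"bed frame rect mm",cv2.minAreaRect((bed(T)*1000).astype(np.float32)))
    return p
E
python3 - <<'E'
from h import *
tool(); p=block("side"); block()
cv2.imwrite("pics/s1.png",p["frame"][100:420,150:550])
E
```

```text
t 6.3 bed xy [-0.0745  0.1625] z 0.0183 toolx ang 18.5 tilt [ 0.001  0.    -1.   ] F [-0.9 -0.8  0. ]
block 0.97 ztop 0.08200198816737687 bed frame rect mm ((-33.69986343383789, 168.4783172607422), (82.03668212890625, 47.18174362182617), 86.26954650878906)
block 0.83 ztop 0.08252587845188317 bed frame rect mm ((-35.111289978027344, 138.0917205810547), (48.4293212890625, 46.2586555480957), 87.15978240966797)
```

View pics/s1.png

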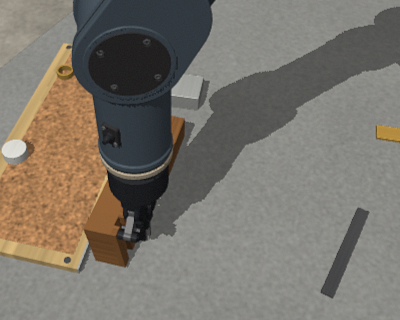

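The crop shows the fingertips on the block's middle band at about (140,230). The block is upright and about 12 mm from the edge. I'll keep pushing.

Request:
arm_command:
  slide:
    - [0.1,0,0]
    - [0.1,0,0]
    - [0.1,0,0]
    - [0.1,0,0]
    - [0.05,0,0]
    - [0,0,0]
  yaw: [0,0,0,0,0,0]
  grip: [-1,-1,-1,-1,-1,-1]

```text
time_s: 7.25
position: [0.5617, 0.2202, 0.0183]
eef_rot: [-3.101, -0.505, -0.001]
wrist_force: [-0.1, -0.2, 0.0]
grip_width: 0.001
grasp_force: 0.2
```

```bash
python3 - <<'E'
from h import *
tool(); p=block("side"); block()
E
```

```text
t 7.25 bed xy [-0.0615  0.1625] z 0.0183 toolx ang 18.5 tilt [ 0.  0. -1.] F [-0.1 -0.2  0. ]
block 0.78 ztop 0.08176076262390175 bed frame rect mm ((-20.72528076171875, 170.30532836914062), (79.7268295288086, 46.51579284667969), 87.47382354736328)
none
```

Request:
arm_command:
  slide:
    - [0.05,0,0]
    - [0.05,0,0]
    - [0,0,0]
  yaw: [0,0,0]
  grip: [-1,-1,-1]

```text
time_s: 7.82
position: [0.5643, 0.221, 0.0183]
eef_rot: [3.101, 0.505, 0.0]
wrist_force: [-1.7, -1.0, 1.3]
grip_width: -0.0
grasp_force: 0.5
```

Request:
arm_command:
  slide:
    - [0.05,0,0]
    - [0,0,0]
  yaw: [0,0]
  grip: [-1,-1]

```text
time_s: 8.07
position: [0.5655, 0.221, 0.0182]
eef_rot: [3.1, 0.505, -0.001]
wrist_force: [-3.6, -2.3, 2.3]
grip_width: 0.003
grasp_force: 1.4
```

Request:
arm_command:
  slide:
    - [0.05,0,0]
    - [0.05,0,0]
    - [0,0,0]
  yaw: [0,0,0]
  grip: [-1,-1,-1]

```text
time_s: 8.45
position: [0.5661, 0.2209, 0.018]
eef_rot: [3.099, 0.504, -0.008]
wrist_force: [-10.9, -6.4, 8.9]
grip_width: 0.004
grasp_force: 4.1
```

```bash
python3 - <<'E'
from h import *
tool()
E
```

```text
t 8.45 bed xy [-0.057   0.1617] z 0.018 toolx ang 18.49 tilt [-0.004 -0.003 -1.   ] F [-10.9  -6.4   8.9]
```

The tool is at bed x = -57 mm under about 13 N horizontally, which is exactly where it should be with the block home. I'll back off, rise and check.

Request:
arm_command:
  slide:
    - [-0.3,0,0]
    - [-0.7,0,0]
    - [-1,0,0]
    - [-1,0,-0.5]
    - [0,0,-0.8]
    - [0,0,-0.6]
    - [0,0,0]
  yaw: [0,0,0,0,0,0,0]
  grip: [-1,-1,-1,-1,-1,-1,-1]

```text
time_s: 9.32
position: [0.4845, 0.1949, 0.0766]
eef_rot: [-3.099, -0.505, -0.007]
wrist_force: [0.5, 0.2, -0.5]
grip_width: -0.002
grasp_force: 0.0
```

```bash
python3 - <<'E'
from h import *
tool(); p=block("top"); cv2.imwrite("pics/t2.png",p["frame"][120:320,80:420]); q=block("side"); cv2.imwrite("pics/s2.png",q["frame"][150:400,150:450])
E
```

```text
t 9.325 bed xy [-0.1426  0.1629] z 0.0766 toolx ang 18.51 tilt [ 0.004  0.002 -1.   ] F [ 0.5  0.2 -0.5]
block 0.64 ztop 0.08055539460091765 bed frame rect mm ((-24.538936614990234, 161.4096221923828), (92.5904769897461, 46.74806594848633), 89.71746826171875)
block 0.8 ztop 0.07959488363373657 bed frame rect mm ((-24.993743896484375, 163.21139526367188), (47.21982192993164, 93.73712158203125), 0.24872659146785736)
```

View pics/s2.png

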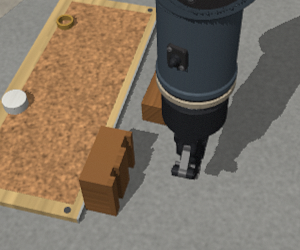

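The crop shows the block standing square against the edge at about (105,170), centred on the tool's line: yaw error 0.3° or less, y about 162 mm. Now I'll push near the top.

Request:
arm_command:
  slide:
    - [0.9,0,0.2]
    - [0.9,0,0]
    - [0.6,0,0]
    - [0.2,0,0]
    - [0.1,0,0]
    - [0.1,0,0]
    - [0.1,0,0]
    - [0.1,0,-0.02]
    - [0.1,0,-0.02]
    - [0.1,0,-0.03]
    - [0.1,0,-0.03]
    - [0.1,0,-0.03]
    - [0.1,0,-0.03]
    - [0.1,0,-0.03]
    - [0.1,0,-0.03]
    - [0,0,0]
  yaw: [0,0,0,0,0,0,0,0,0,0,0,0,0,0,0,0]
  grip: [-1,-1,-1,-1,-1,-1,-1,-1,-1,-1,-1,-1,-1,-1,-1,-1]

```text
time_s: 11.52
position: [0.5888, 0.2293, 0.0759]
eef_rot: [-3.101, -0.505, -0.001]
wrist_force: [-0.9, -0.6, 0.8]
grip_width: -0.006
grasp_force: 0.3
```

```bash
python3 - <<'E'
from h import *
tool(); q=imaging.camera("side"); cv2.imwrite("pics/s3.png",q["frame"][150:400,150:450])
E
```

```text
t 11.525 bed xy [-0.0328  0.1625] z 0.0759 toolx ang 18.51 tilt [ 0.  0. -1.] F [-0.9 -0.6  0.8]
```

View pics/s3.png

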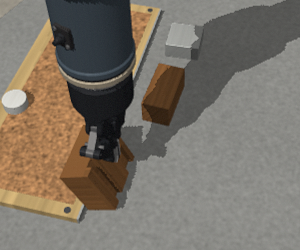

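The block is tilting squarely about the edge, now at roughly 25°. I'll carry on past the balance point.

Request:
arm_command:
  slide:
    - [0.1,0,-0.04]
    - [0.1,0,-0.04]
    - [0.1,0,-0.04]
    - [0.1,0,-0.04]
    - [0.1,0,-0.04]
    - [0.1,0,-0.04]
    - [0,0,0]
    - [0,0,0]
    - [0,0,0]
  yaw: [0,0,0,0,0,0,0,0,0]
  grip: [-1,-1,-1,-1,-1,-1,-1,-1,-1]

```text
time_s: 12.7
position: [0.6054, 0.2348, 0.0831]
eef_rot: [3.101, 0.505, -0.0]
wrist_force: [-0.7, -0.6, 0.3]
grip_width: -0.002
grasp_force: 0.0
```

```bash
python3 - <<'E'
from h import *
tool(); q=imaging.camera("side"); cv2.imwrite("pics/s4.png",q["frame"][150:400,150:450])
E
```

```text
t 12.7 bed xy [-0.0153  0.1625] z 0.0831 toolx ang 18.51 tilt [-0. -0. -1.] F [-0.7 -0.6  0.3]
```

View pics/s4.png

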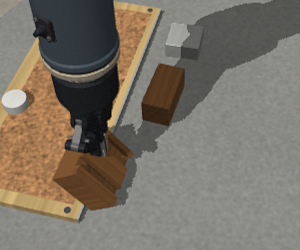

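It's close to the balance point and still leaning on the tool, so I'll push a little farther.

Request:
arm_command:
  slide:
    - [0.1,0,-0.04]
    - [0.1,0,-0.04]
    - [0.1,0,-0.04]
    - [0,0,0]
    - [0,0,0]
    - [0,0,0]
  yaw: [0,0,0,0,0,0]
  grip: [-1,-1,-1,-1,-1,-1]

```text
time_s: 13.5
position: [0.6139, 0.2377, 0.0866]
eef_rot: [3.101, 0.505, -0.0]
wrist_force: [0.1, -0.4, -0.1]
grip_width: 0.001
grasp_force: 0.0
```

```bash
python3 - <<'E'
from h import *
tool(); q=imaging.camera("side"); cv2.imwrite("pics/s5.png",q["frame"][150:400,150:450])
w=cloud(q); 
d=silhouettes(q,"forming_block")
if d:
    P=w[d[0]["region"]]; print(d[0]["conf"],np.nanpercentile(P[:,2],[5,50,98]))
E
```

```text
t 13.5 bed xy [-0.0064  0.1625] z 0.0866 toolx ang 18.51 tilt [-0. -0. -1.] F [ 0.1 -0.4 -0.1]
0.58 [0.01789145 0.05338551 0.05840255]
```

View pics/s5.png

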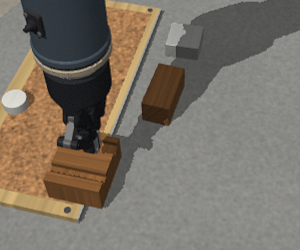

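The block has fallen flat with its grooves up, its top at about 58 mm. I'll lift the tool away and check the pose.

Request:
arm_command:
  slide:
    - [0,0,-1]
    - [-1,0,-1]
    - [-1,0,-1]
    - [-1,0,0]
    - [-1,0,0]
    - [-1,0,0]
    - [-1,0,0]
    - [0,0,0]
  yaw: [0,0,0,0,0,0,0,0]
  grip: [-1,-1,-1,-1,-1,-1,-1,-1]

```text
time_s: 14.6
position: [0.4416, 0.1798, 0.177]
eef_rot: [3.1, 0.506, -0.001]
wrist_force: [1.6, 0.5, -0.3]
grip_width: 0.001
grasp_force: 0.0
```

```bash
python3 - <<'E'
from h import *
tool(); block("side"); p=block("top"); cv2.imwrite("pics/t6.png",p["frame"][20:320,80:480]); w=cloud(p)
for q in("riser","bench_block"):
    P=w[silhouettes(p,q)[0]["region"]];P=P[~np.isnan(P[:,0])];T=P[abs(P[:,2]-np.percentile(P[:,2],90))<.006];print(q,cv2.minAreaRect((T[:,:2]*1000).astype(np.float32)))
E
```

```text
t 14.6 bed xy [-0.1881  0.1622] z 0.177 toolx ang 18.53 tilt [-0.001 -0.001 -1.   ] F [ 1.6  0.5 -0.3]
block 0.84 ztop 0.057575625446236046 bed frame rect mm ((12.227983474731445, 163.3538360595703), (80.98987579345703, 94.19197082519531), 0.5218488574028015)
block 0.9 ztop 0.05826903984401609 bed frame rect mm ((12.872198104858398, 161.0421142578125), (81.24726104736328, 92.24185180664062), 0.29456910490989685)
riser ((618.014892578125, 55.08000946044922), (46.24430465698242, 92.0243148803711), 15.250335693359375)
bench_block ((658.1568603515625, -76.13631439208984), (60.13306427001953, 60.239803314208984), 21.01209831237793)
```

View pics/t6.png

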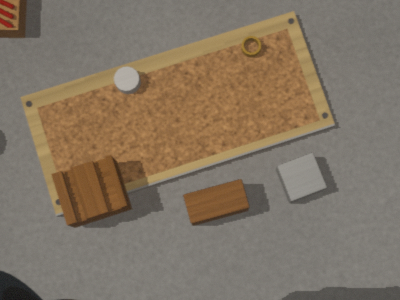

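The crop shows the block flat and square (0.3–0.5°) at about (92,190), grooves up, and the other blocks haven't moved. But it slid back as it fell: the foot overhangs the edge by about 28 mm, where a clean pivot would leave 12. I'll nudge the foot face forward about 20 mm.

Request:
arm_command:
  slide:
    - [0.5,0,1]
    - [0.5,0,1]
    - [0.5,0,1]
    - [0.5,0,1]
    - [0.5,0,0.9]
    - [0.8,0,0]
    - [0.8,0,0]
    - [0.5,0,0]
    - [0,0,0]
    - [0.1,0,0]
    - [0.1,0,0]
    - [0.1,0,0]
    - [0.1,0,0]
    - [0.1,0,0]
    - [0.1,0,0]
    - [0.1,0,0]
    - [0.1,0,0]
    - [0,0,0]
  yaw: [0,0,0,0,0,0,0,0,0,0,0,0,0,0,0,0,0,0]
  grip: [-1,-1,-1,-1,-1,-1,-1,-1,-1,-1,-1,-1,-1,-1,-1,-1,-1,-1]

```text
time_s: 17.15
position: [0.5976, 0.2322, 0.0297]
eef_rot: [-3.1, -0.505, -0.001]
wrist_force: [0.0, -0.1, 0.3]
grip_width: 0.001
grasp_force: 0.0
```

```bash
python3 - <<'E'
from h import *
tool(); block("side"); block("top")
E
```

```text
t 17.15 bed xy [-0.0235  0.1625] z 0.0297 toolx ang 18.5 tilt [ 0.001  0.    -1.   ] F [ 0.  -0.1  0.3]
block 0.76 ztop 0.05770399004709266 bed frame rect mm ((27.568866729736328, 163.13580322265625), (80.84080505371094, 95.85543823242188), 0.4082864820957184)Traceback (most recent call last):
  File "<stdin>", line 2, in <module>
  File "h.py", line 18, in block
    P=w[d[0]["region"]]; P=P[~np.isnan(P[:,0])]; P=P[(P[:,2]>.04)]; zt=np.percentile(P[:,2],90); T=P[abs(P[:,2]-zt)<.006]
                                                                       ~~~~~~~~~~~~~^^^^^^^^^^^
    return _quantile_unchecked(
        a, q, axis, out, overwrite_input, method, keepdims, weights)
    return _ureduce(a,
                    func=_quantile_ureduce_func,
    ...<5 lines>...
                    overwrite_input=overwrite_input,
                    method=method)
    r = func(a, **kwargs)
    result = _quantile(arr,
                       quantiles=q,
    ...<2 lines>...
                       out=out,
                       weights=wgt)
    slices_having_nans = np.isnan(arr[-1, ...])
                                  ~~~^^^^^^^^^
IndexError: index -1 is out of bounds for axis 0 with size 0
```

The foot now overhangs 12 mm, which is what a clean pivot over the edge gives. I'll retract.

Request:
arm_command:
  slide:
    - [-0.3,0,0]
    - [-0.8,0,0]
    - [-1,0,-0.5]
    - [-1,0,-1]
    - [-1,0,-1]
    - [-0.5,0,-1]
    - [0,0,-1]
    - [0,0,0]
  yaw: [0,0,0,0,0,0,0,0]
  grip: [-1,-1,-1,-1,-1,-1,-1,-1]

```text
time_s: 18.35
position: [0.4667, 0.1885, 0.1668]
eef_rot: [-3.1, -0.505, -0.007]
wrist_force: [0.1, -0.1, -1.4]
grip_width: -0.0
grasp_force: 0.0
```

```bash
python3 - <<'E'
from h import *
tool(); block("side"); p=block("top"); cv2.imwrite("pics/t7.png",p["frame"][20:320,80:480])
E
```

```text
t 18.35 bed xy [-0.1616  0.1626] z 0.1668 toolx ang 18.5 tilt [ 0.004  0.002 -1.   ] F [ 0.1 -0.1 -1.4]
block 0.7 ztop 0.05757954505292462 bed frame rect mm ((27.493621826171875, 163.2280731201172), (94.06484985351562, 81.58124542236328), 89.436279296875)
block 0.9 ztop 0.05825586823378213 bed frame rect mm ((27.57893943786621, 161.02804565429688), (80.04271697998047, 92.28514862060547), 0.023591820150613785)
```

View pics/t7.png

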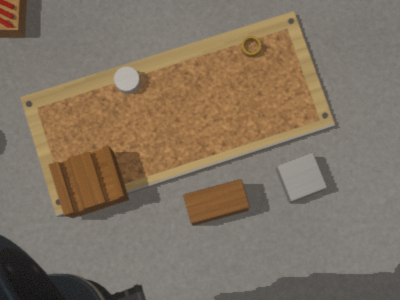

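The block at about (90,180) lies flat and square, grooves up, with its foot at the edge. The other blocks are untouched and the robot is clear, so I'm handing in.

```bash
python3 -c "
from workcell import hand_in
print(hand_in())"
```

```text
the job is handed in; nothing more can be done
None
```

Handed in at about 18 s: the forming block lies flat and square on the bed, grooves up, with its foot 12 mm over the edge; it slid back about 16 mm as it fell, so I nudged it forward afterwards, and the other two blocks were not moved.

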